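# Fit the loose columns to the column dock

### The job

Fit the loose steel columns to the column dock: turn the lock shaft by its bar knob until its flats line up with the slot in the carrier, slide the empty carrier back along the T-track to the open end, lift it off and stand it upright on the middle of the black rubber mat. With the carrier let go on the mat, press every loose column (there are two or three) down past the sprung jaw of a clip until it sits at the bottom of the fork, roughly centred; any clip will do. Then put the carrier back on the track, slide it fully home to the stop and turn the knob crosswise to the track to lock it; leave the other things on the desk where they are.

Things in the scene. Friction and masses are not known exactly. Their poses are not given: they have to be found in the camera images.
- column_dock: the dock, fixed: grey base plate 204 x 136 x 10 mm with an aluminium T-track along its x axis and an upright steel port block on each side (inner faces 54 mm from the middle line, tops 58 mm above the desk). Origin: on the desk, on the middle line, below the carrier's handle when home. +x runs from the open end (nearest the robot) to the home stop, z up. The plate spans x = -92 to +112 mm
- track_open (a point): place of the carrier's origin at the track's open end: on top of the base plate, 10 mm above the desk, at dock x = -80 mm; axes as the dock's. With the carrier here or farther back no lip holds its foot and it can be lifted straight up, or set down flat to refit it. Flared guides (64 mm apart at dock x = -17 mm, 48 mm at +12 mm) lead the foot into the channel
- track_home (a point): place of the carrier's origin when home: dock x = 0, 10 mm above the desk; axes as the dock's. The end stop allows about 2 mm more. The channel (48 mm wide, for the 44 mm foot) and the lips over it (undersides 17.5 mm above the desk, slot between them 29 mm) run from dock x = +8 to +84 mm. The carrier must be slid back 76 mm from home to come free
- lock_shaft (a joint): angle of the upright lock shaft, rad, counter-clockwise from above, range -0.25 to 3.39. It has two flats (9.4 mm across, 17 mm the other way); the knob's bar is parallel to them. 0 or 3.14: bar and flats along the track, lined up with the carrier's slot (about 0.15 rad of error fits); 1.57: crosswise, carrier locked. Stays where left (friction 0.06 N m); starts between 0.8 and 2.35
- lock_knob (a point): middle of the bar knob on the lock shaft: black bar 42 x 10 x 20 mm (long side along this point's x axis), 89 mm above the desk (79 to 99 mm), on the shaft's axis at dock x = +90 mm on the middle line. Grip it from above across its 10 mm thickness and turn it about the vertical
- carrier: the column carrier, loose, about 0.46 kg empty: aluminium plate 62 mm wide on a T-foot 44 mm wide, 5 mm thick, with three spring clips and a handle. Origin: underside of the foot, straight below the handle; x along the track, +x toward its slotted end, z up. The foot spans x = -42 to +81 mm, the plate -46 to +105 mm (11.2 mm slot at that end); plate top at 20 mm
- carrier_handle (a point): grip point of the carrier's handle: black upright plate 9 mm thick (along carrier x), 36 mm wide (along y), from 20 to 76 mm above the carrier's origin; this point is on its middle, 66 mm above the origin. Fingertips 19 mm below this point still clear seated columns (tops 41 mm above the origin)
- clip_1 (a point): seat of the clip at carrier x = -35 mm: where the middle of a seated column's axis lies, 36 mm above the carrier's origin; axes as the carrier's. The column lies along carrier y in two forks, 24 mm either side of the middle (each 6 mm thick); the space between them is free for fingers. Fixed prongs 58 mm high (above the origin) stand on the -x side, the sprung jaw on the +x side
- clip_2 (a point): seat of the clip at carrier x = +35 mm, like clip_1. The jaw of a clip is a pair of small steel hooks, hinged together, that overhang the seat (tops about 52 mm above the carrier's origin). A column pressed straight down between prongs and hooks drives them aside (about 8 N), then they snap back over it. A column not past the jaw lies about 10 mm too high
- clip_3 (a point): seat of the clip at carrier x = +71 mm, next to the slotted end, like clip_1
- bench_mat: black rubber mat, fixed, 160 x 110 x 3 mm, long side along its x axis. Origin: middle of its underside, on the desk
- column_a: steel flow column, about 0.07 kg: a 10 mm tube with an oblong end flange 26 mm wide and 14 mm high at each end (flanges from 33.5 to 42.5 mm from the middle) and short stubs, 91 mm long in all; both ends alike. Origin: middle of its axis; x along it. It lies flat on its flanges with the axis 7 mm above the desk. Absent in some starts
- column_b: a column like column_a. Absent in some starts
- column_c: a column like column_a. Absent in some starts
- lab_timer: white digital timer 68 x 62 x 18 mm, a bystander
- syringe: plastic syringe 136 mm long, a bystander
- tube_tee: steel tube tee 56 x 34 x 16 mm, a bystander
- spanner_12: small combination spanner 150 mm long, a bystander
- relay_block: small black relay block 53 x 30 x 19 mm, a bystander

How it is judged:
By the outcome, as a careful person would: the job done as asked, in the order asked, and still so for the second after the job is handed in, with the robot touching nothing.
Of column_a, column_b, column_c only 2 to 3 are there at a start; the rules pass over those that are not, and their reading is None.
At some moment in a run one of column_a, column_b, column_c may be knocked a few centimetres aside while the robot is not near it.
It also fails if it takes over 192 s, if anything falls off the work surface, if the arm or the gripper's body presses on something with over 40 N, if the wrist force passes 120 N, or if a joint passes its speed limit or range.

### The arm

A 7-joint arm with a two-finger parallel gripper is mounted at the origin on a cart in front of the work surface, level with it; the furniture and walls round the work are solid. World frame = base frame: x ahead of the robot, y to its left, z up, the work surface at z = 0. Lengths are in m, angles in rad, forces in N, time in s.
With the tool pointing down it reaches from about 0.4 to 0.85 m from the base axis. Payload 6.9 kg.
Tool frame: the origin (TCP) lies midway between the tips of the shut fingers; the grasp point (between the pads) lies behind it (ctrl.pinch_z is the z of the grasp point in the tool frame, in m); z points along the fingers, y is the line along which they close (so a half turn about z gives the same grasp; the last joint's range is limited). The gripper opens to 85 mm and grips with 20 to 120 N. Pads are 22 mm wide; open, the fingers measure 114 mm over their backs; the gripper's body (76 mm by 85 mm) begins 54 mm behind the grasp point. The pads swing forward as they close: fully open they stand 13 mm farther back than shut.
Start: joints at [-1.042, 0.507, -0.238, 1.5, 0.126, 1.149, -0.155], TCP at [0.257, 0.57, 0.231] pointing down, gripper open.
Joint ranges: [-3.08, 3.08], [-0.24, 2.05], [-1.43, 1.35], [0, 2.5], [-1.52, 4.66], [0.17, 1.96], [-2.89, 2.89]. Speed limits (rad/s): [2.39, 2.39, 3.14, 3.14, 3.14, 3.14, 3.14].

### API

Orientations are given as a unit quaternion [w, x, y, z].
In Python, from station import ctrl, get_state, vision, ticket, models gives the robot as it stands. Calls block until the motion is done:
- ctrl.movep(position, orientation): joint-space move of the TCP to a pose.
- ctrl.movel(position, frame=None, max_speed=0.15): straight line of the TCP; frame=None keeps the orientation; max_speed is the mean speed in m/s.
- ctrl.set_joints(angles): joint-space move.
- ctrl.ungrasp() and ctrl.close_gripper(force=None): open the fingers fully, or close them until they stop; force is the grip in N (None keeps the last).
- ctrl.pause(seconds).
- ctrl.ik(position, orientation): joint angles nearest the present ones, or None.
- get_state(): the state.
- vision.grab_frame(name): name is "side" or "top"; returns (picture, depth): 400x640x3 uint8, blue, green, red; 400x640 float32, m along the optical axis (not along the pixel's ray), 0 where there is no reading.
- vision.camera_info(name): a dict with "mtx" (3x3 intrinsics, pixels), "R" (3x3) and "t" (3): a world point X has camera coordinates R X + t. Camera axes: x right, y down, z forward; pixel columns grow to the right and rows downward; lengths in m; the calibration is good to about 2 mm. A picture is of the moment at which its call begins. camera_info takes no time and is no camera call.
A pose or a line that the arm cannot do raises ctrl.Unreachable and nothing moves.
- ticket.close_job(): hands the job in; it is judged then, once.
Trained networks look in the newest picture that a camera, given by its name, has taken for a name from the list of things; names that differ only in an ending like _2 or _b are one class to them, and where a whole thing is asked for, a point or a joint stands for the part that bears it (a point fixed in the world has none). Each returns a list of dicts, best first, with "p" (0 to 1); they miss things now and then, are a little off and sometimes report something else, mostly with a low value. They report only what shows in the picture. A call takes as long as a camera call.
- models.recognise(camera, target): "point" ([column, row] in pixels, amid what is visible of it).
- models.masks_of(camera, target): "mask" (400x640 bool, what is visible of it) and "point" ([column, row] in pixels, amid what is visible of it).
The state is a dict: "time": time; "qpos": joint angles; "qd": joint speeds; "tau": joint torques, N m; "tcp_pos": TCP position; "eef_rot": TCP orientation; "contact_force": force on the tool from outside, world axes, zero at the start; "wrist_torque": the same for the moment, N m; "width": finger opening in m; "gripper_force": force on a finger pad.
Only numpy, scipy, OpenCV 4.12 (cv2) and the standard library are available. Lean on these libraries where they do the work, as an engineer would, in place of code of your own. Each camera call takes 0.05 s, during which the arm holds its last target. There are 200 camera calls.

## Working session

There is one attempt and no reset: what is moved stays moved. The work goes in short steps, each a Python script; the robot and the scene stay as the last script left them, time stands still between calls to the robot, and variables do not carry over. Pictures are saved under pics/ and viewed, at most 14 in all, crops included, and the job is handed in when it is done.

```bash
ls; mkdir -p pics; python3 - <<'E'
from station import ctrl, get_state, vision, ticket, models
import cv2,numpy as np
for c in("side","top"):
    im,d=vision.grab_frame(c); cv2.imwrite(f"pics/{c}0.png",im); np.save(f"{c}0.npy",d)
    i=vision.camera_info(c); print(c,i["mtx"].round(1).tolist(),i["R"].round(3).tolist(),i["t"].round(3).tolist())
s=get_state(); print({k:np.round(v,3) for k,v in s.items()},ctrl.pinch_z)
E
```

```text
pics
station.py
side [[506.8, 0.0, 317.8], [0.0, 506.8, 196.3], [0.0, 0.0, 1.0]] [[-0.984, 0.178, -0.014], [0.106, 0.521, -0.847], [-0.143, -0.835, -0.532]] [0.536, -0.064, 1.627]
top [[409.4, 0.0, 317.2], [0.0, 409.4, 196.2], [0.0, 0.0, 1.0]] [[0.002, -1.0, -0.005], [-0.995, -0.001, -0.097], [0.097, 0.005, -0.995]] [0.165, 0.592, 1.057]
{'time': np.float64(0.1), 'qpos': array([-1.041,  0.508, -0.238,  1.501,  0.126,  1.149, -0.155]), 'qd': array([ 0.   , -0.002,  0.   , -0.002, -0.   ,  0.   , -0.001]), 'tau': array([-5.0000e-03, -6.2183e+01, -2.1950e+00, -2.5020e+01,  1.2000e-02,
        8.0000e-03, -0.0000e+00]), 'tcp_pos': array([0.257, 0.569, 0.231]), 'eef_rot': array([-0.   ,  0.21 ,  0.978, -0.001]), 'contact_force': array([0.904, 0.939, 0.144]), 'wrist_torque': array([-0.025,  0.005, -0.026]), 'gripper_force': np.float64(0.0), 'width': np.float64(0.085)} -0.0187
```

View pics/top0.png

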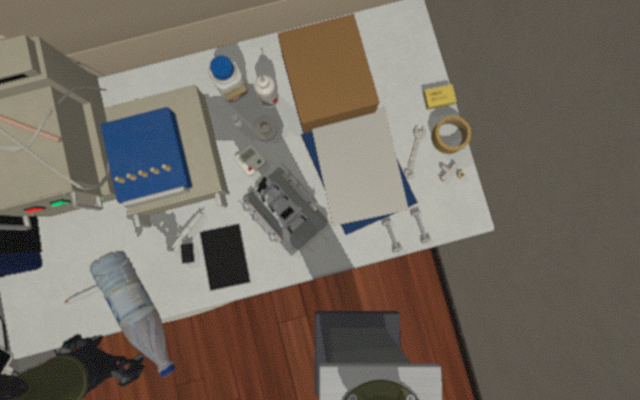

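View pics/side0.png

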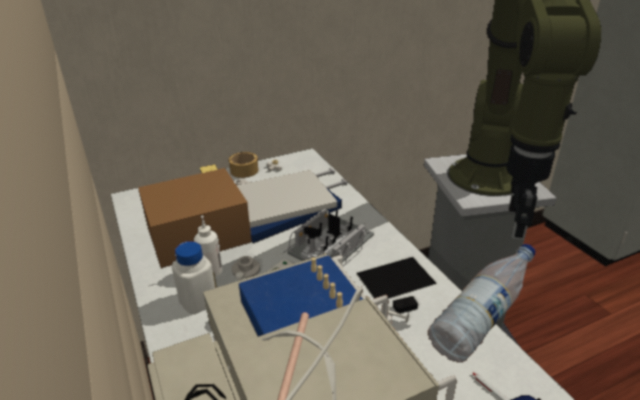

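The top view shows the dock at about (287,210) with its open end toward lower right, the mat at (225,257), two columns at (392,235) and (421,225), and possibly something at (187,230). In the side view the dock is at about (330,235) and the mat at (397,277).

```bash
cat > h.py <<'E'
from station import ctrl, get_state, vision, ticket, models
import cv2,numpy as np
I={c:vision.camera_info(c) for c in("side","top")}
for i in I.values():
    for k in i: i[k]=np.asarray(i[k],float)
def ray(c,p):
    i=I[c]; d=i["R"].T@np.linalg.solve(i["mtx"],np.array([p[0],p[1],1.])); return -i["R"].T@i["t"],d
def atz(c,p,z):
    o,d=ray(c,p); return o+d*(z-o[2])/d[2]
def proj(c,X):
    i=I[c]; q=(i["R"]@np.atleast_2d(X).T).T+i["t"]; q=q@i["mtx"].T; return q[:,:2]/q[:,2:]
def tri(p1,p2): # top, side
    (a,u),(b,v)=ray("top",p1),ray("side",p2)
    s=np.linalg.lstsq(np.c_[u,-v],b-a,rcond=None)[0]
    P,Q=a+s[0]*u,b+s[1]*v; return (P+Q)/2,np.linalg.norm(P-Q)
def cloud(c,d,mask=None):
    i=I[c]; m=(d>0) if mask is None else (d>0)&mask
    v,u=np.nonzero(m); z=d[v,u]
    return ((np.linalg.solve(i["mtx"],np.c_[u,v,np.ones(len(u))].T)*z).T-i["t"])@i["R"]
E
python3 - <<'E'
from h import *
for c in("top","side"):
    d=np.load(f"{c}0.npy")
    for t in["column_a","carrier","column_dock","carrier_handle","lock_knob","lock_shaft","clip_1","bench_mat","lab_timer","syringe","tube_tee","spanner_12","relay_block"]:
        r=models.masks_of(c,t)
        for x in r[:4]:
            P=cloud(c,d,x["mask"]); m=np.median(P,0).round(3) if len(P) else None
            print(c,t,round(x["p"],2),np.round(x["point"],1),x["mask"].sum(),m)
a=cv2.imread("pics/top0.png")[150:270,160:480]; b=cv2.imread("pics/side0.png")[190:290,250:450]
cv2.imwrite("pics/a.png",cv2.resize(a,None,fx=2.5,fy=2.5,interpolation=cv2.INTER_CUBIC))
cv2.imwrite("pics/b.png",cv2.resize(b,None,fx=4,fy=4,interpolation=cv2.INTER_CUBIC))
E
```

```text
top column_a 0.59 [420.7 225.7] 182 [ 0.514 -0.112  0.011]
top column_a 0.48 [387.5 230.5] 144 [ 0.497 -0.032  0.013]
top carrier 0.77 [284.4 203.5] 1185 [0.563 0.258 0.032]
top column_dock 0.71 [294.2 202.8] 2915 [0.547 0.244 0.011]
top carrier_handle 0.61 [281.2 206.5] 1194 [0.561 0.259 0.031]
top lock_shaft 0.4 [259.9 180.9] 96 [0.613 0.303 0.097]
top clip_1 0.58 [281.  207.6] 1151 [0.561 0.256 0.032]
top clip_1 0.41 [393.  240.7] 56 [ 0.471 -0.039  0.013]
top bench_mat 0.91 [225.6 256.8] 2471 [0.43  0.414 0.003]
top lab_timer 0.64 [249.6 160.7] 572 [0.692 0.347 0.016]
top lab_timer 0.63 [282.5 223.6] 2795 [0.546 0.245 0.011]
top lab_timer 0.42 [281.6 206. ] 1263 [0.561 0.256 0.031]
top syringe 0.5 [193.7 225.9] 253 [0.516 0.505 0.017]
top tube_tee 0.58 [447.2 170.7] 172 [ 0.662 -0.183  0.013]
top tube_tee 0.35 [299.6 208.3] 2554 [0.546 0.24  0.011]
top spanner_12 0.86 [415.7 147.2] 286 [ 0.723 -0.1    0.006]
top spanner_12 0.61 [257.9 179.7] 98 [0.614 0.303 0.096]
top relay_block 0.54 [275.7 219.3] 2937 [0.548 0.245 0.011]
top relay_block 0.48 [184.7 254.4] 271 [0.442 0.508 0.019
[... 404 characters left out ...]
.036]
side lock_knob 0.55 [310.6 234.6] 253 [0.617 0.309 0.079]
side lock_knob 0.42 [337.7 184.3] 90 [ 0.47  -0.035  0.009]
side lock_shaft 0.7 [311.5 230.9] 229 [0.616 0.31  0.083]
side clip_1 0.62 [330.9 237.4] 1037 [0.56  0.262 0.036]
side clip_1 0.34 [395.  280.2] 2088 [0.431 0.417 0.003]
side bench_mat 0.88 [396.2 279.7] 2031 [0.432 0.417 0.003]
side bench_mat 0.5 [403.8 305. ] 354 [0.444 0.52  0.017]
side lab_timer 0.55 [330.  234.1] 983 [0.56  0.261 0.035]
side syringe 0.63 [396.8 315.2] 111 [0.468 0.545 0.016]
side tube_tee 0.58 [328.5 234.4] 926 [0.56  0.261 0.036]
side spanner_12 0.38 [329.6 232.9] 1003 [0.56  0.261 0.036]
side relay_block 0.71 [406.5 303.2] 353 [0.444 0.52  0.017]
```

View pics/a.png

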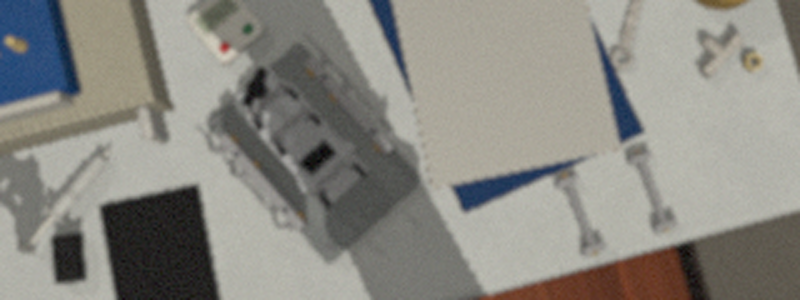

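View pics/b.png

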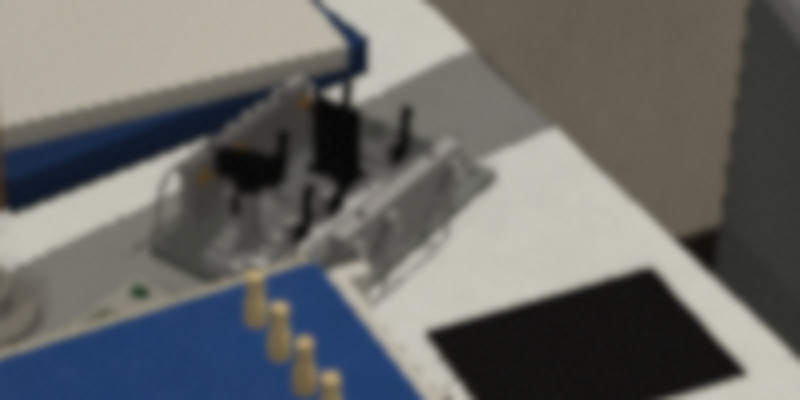

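The crops show the knob bar lying crosswise-ish at one end of the dock (top pixel ~(262,184)). They also show the handle at ~(287,212), and exactly two loose columns at (391,235) and (420,224). The dock's +x runs toward the upper left. Next I fit the poses from depth.

```bash
cat > m.py <<'E'
from h import *
def clouds(n=6):
    out={}
    for c in("top","side"):
        D=[];im=None
        for _ in range(n):
            im,d=vision.grab_frame(c); D.append(np.where(d>0,d,np.nan))
        out[c]=(im,np.nanmedian(D,0))
    return out
E
python3 - <<'E'
from m import *
import pickle
C=clouds(); pickle.dump(C,open("c0.pkl","wb"))
for c in C: 
    d=np.nan_to_num(C[c][1]); P=cloud(c,d); C[c]=P
cv=[]
for c,P in C.items():
    # desk plane check
    k=(abs(P[:,2])<.006)&(P[:,0]>.35)&(P[:,0]<.75)&(abs(P[:,1])<.6); print(c,"desk",np.median(P[k],0).round(4))
    near=(np.hypot(P[:,0]-.56,P[:,1]-.255)<.15)
    Q=P[near]
    pl=Q[(Q[:,2]>.006)&(Q[:,2]<.016)]
    bl=Q[(Q[:,2]>.006)]
    r=cv2.minAreaRect(bl[:,:2].astype(np.float32)); print(c,"rect all",r, "plate", cv2.minAreaRect(pl[:,:2].astype(np.float32)))
    hi=Q[Q[:,2]>.09]; print(c,"knob",len(hi),hi.mean(0).round(4), np.linalg.svd(hi[:,:2]-hi[:,:2].mean(0))[2][0].round(2))
    # height map
    g=np.zeros((300,300),np.uint8); 
    ij=((Q[:,:2]-[.41,.105])*1000).astype(int)
    for (i,j),z in sorted(zip(map(tuple,ij),Q[:,2]),key=lambda t:t[1]):
        if 0<=i<300 and 0<=j<300: cv2.circle(g,(299-j,299-i),1,int(np.clip(40+z*2000,0,255)),-1)
    cv.append(g)
cv2.imwrite("pics/hm.png",cv2.resize(np.hstack(cv),(800,400)))
E
```

```text
top desk [5.091e-01 2.103e-01 4.000e-04]
top rect all ((0.5658056735992432, 0.24146869778633118), (0.27366867661476135, 0.2566617727279663), 84.7725830078125) plate ((0.5633531808853149, 0.25535666942596436), (0.24677595496177673, 0.2464052438735962), 82.39241027832031)
top knob 74 [0.6145 0.3041 0.098 ] [-0.91  0.42]
side desk [ 4.615e-01  2.981e-01 -1.000e-04]
side rect all ((0.5919455289840698, 0.23970067501068115), (0.26226070523262024, 0.23735050857067108), 33.4279670715332) plate ((0.5811755061149597, 0.24504902958869934), (0.2687984108924866, 0.2107478380203247), 24.990915298461914)
side knob 78 [0.6153 0.3086 0.0959] [-0.9   0.44]
```

View pics/hm.png

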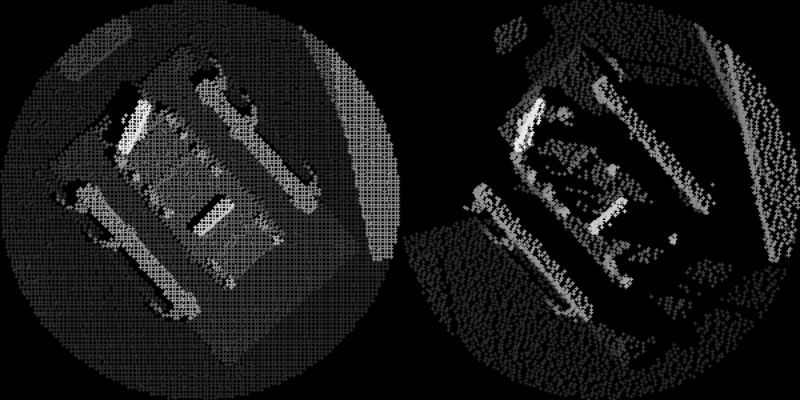

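The height maps clearly show both port blocks, the handle, the knob bar and the plate outline. I fit the dock to them.

```bash
cat > fit.py <<'E'
from m import *
from scipy.optimize import least_squares
def local(P,p):
    c,s=np.cos(p[2]),np.sin(p[2]); d=P[:,:2]-p[:2]
    return np.c_[d@[c,s],d@[-s,c],P[:,2]]
E
python3 - <<'E'
from fit import *
import pickle
C=pickle.load(open("c0.pkl","rb"))
for c in C:
    P=cloud(c,np.nan_to_num(C[c][1])); P=P[np.hypot(P[:,0]-.56,P[:,1]-.255)<.15]
    p=np.array([.545,.249,.675])
    for it in range(8):
        L=local(P,p)
        rails=L[(abs(L[:,2]-.056)<.006)&(abs(L[:,1])>.045)&(abs(L[:,1])<.085)&(L[:,0]>-.06)&(L[:,0]<.08)]
        l,r=rails[rails[:,1]>0],rails[rails[:,1]<0]
        a=[np.polyfit(q[:,0],q[:,1],1)[0] for q in(l,r)]
        ml=(np.median(l[:,1])+np.median(r[:,1]))/2
        hd=L[(L[:,2]>.08)&(abs(L[:,0])<.025)&(abs(L[:,1])<.03)]
        kn=L[(L[:,2]>.09)&(L[:,0]>.06)]
        hx=hd[:,0].mean()
        dy=ml; s,co=np.sin(p[2]),np.cos(p[2])
        p[0]+=hx*co-dy*s; p[1]+=hx*s+dy*co; p[2]+=np.mean(a)
    b=kn[:,:2]-kn[:,:2].mean(0); v=np.linalg.svd(b)[2][0]
    print(c,"dock",p.round(4),"slopes",np.round(a,3),"railwidth y",np.percentile(l[:,1],[5,95]).round(4),np.percentile(r[:,1],[5,95]).round(4),"rail x",np.percentile(rails[:,0],[1,99]).round(3))
    print(" handle",hd.mean(0).round(4),np.ptp(hd,0).round(3)," knob",kn.mean(0).round(4),"ang",np.arctan2(v[1],v[0])%np.pi, len(kn),"ptp",np.ptp(b@v))
    pl=L[(L[:,2]>.006)&(L[:,2]<.014)]; print(" plate pct",np.percentile(pl[:,0],[1,3,97,99]).round(3),np.percentile(pl[:,1],[1,3,97,99]).round(3))
    # columns / mat
    Q=cloud(c,np.nan_to_num(C[c][1])); 
    for cx,cy in((.485,-.033),(.508,-.112)):
        q=Q[(np.hypot(Q[:,0]-cx,Q[:,1]-cy)<.07)&(Q[:,2]>.005)&(Q[:,2]<.02)]
        print(" col region",len(q),q.mean(0).round(4), cv2.minAreaRect(q[:,:2].astype(np.float32)))
    q=models.masks_of(c,"bench_mat")[0]["mask"]; q=cloud(c,np.nan_to_num(C[c][1]),q); print(" mat",q.mean(0).round(4),cv2.minAreaRect(q[:,:2].astype(np.float32)))
E
```

```text
top dock [0.5474 0.2447 0.7278] slopes [ 0.002 -0.002] railwidth y [0.054  0.0683] [-0.0659 -0.054 ] rail x [-0.044  0.079]
 handle [-0.      0.      0.0857] [0.009 0.034 0.007]  knob [ 0.0896 -0.0004  0.098 ] ang 1.9754051237083483 74 ptp 0.041421193011656345
 plate pct [-0.091 -0.088  0.108  0.116] [-0.067 -0.063  0.062  0.066]
 col region 175 [ 0.4884 -0.0335  0.0119] ((0.48929867148399353, -0.034170620143413544), (0.08871079981327057, 0.026025153696537018), 21.074996948242188)
 col region 177 [ 0.5136 -0.1108  0.0118] ((0.5127933025360107, -0.11120348423719406), (0.08907531201839447, 0.024731265380978584), 19.167524337768555)
 mat [0.4299 0.4139 0.0035] ((0.43040409684181213, 0.41501912474632263), (0.16085337102413177, 0.11294660717248917), 11.971887588500977)
side dock [0.5472 0.25   0.7231] slopes [ 0.004 -0.003] railwidth y [0.0524 0.0634] [-0.0678 -0.0566] rail x [-0.046  0.08 ]
 handle [ 0.     -0.0012  0.0842] [0.009 0.034 0.007]  knob [ 0.0899 -0.001   0.0959] ang 1.962329621129786 78 ptp 0.04090364330411858
 plate pct [-0.095 -0.091  0.108  0.11 ] [-0.144 -0.141  0.064  0.074]
 col region 73 [ 0.4786 -0.0337  0.0102] ((0.48497632145881653, -0.03681686893105507), (0.07817091047763824, 0.02317860536277294), 15.625481605529785)
 col region 60 [ 0.5005 -0.1125  0.0101] ((0.5034028887748718, -0.10758780688047409), (0.06550365686416626, 0.023336121812462807), 25.98971939086914)
 mat [0.4325 0.4171 0.0029] ((0.44370394945144653, 0.5232527256011963), (0.3590353727340698, 0.17749841511249542), 83.63076782226562)
```

```bash
cat >> h.py <<'E'
from math import pi
D=np.array([.5473,.2473]);YD=.7255
def q(psi): return [0,np.cos(psi/2),np.sin(psi/2),0]
def off(o,y,x,yy,z): return np.array([o[0]+x*np.cos(y)-yy*np.sin(y),o[1]+x*np.sin(y)+yy*np.cos(y),z])
def w(x,yy,z): return off(D,YD,x,yy,z)
def st(m="",y=None):
    s=get_state(); f=np.array(s["contact_force"]); e=s["eef_rot"]
    print(m,"t%.1f"%s["time"],"tcp",np.round(s["tcp_pos"],4),"psi %.3f"%(2*np.arctan2(e[2],e[1])),"F",f.round(1),"Mz %.2f"%s["wrist_torque"][2],"w %.4f"%s["width"],"gf %.1f"%s["gripper_force"])
    return s
def spin(pos,a,b,n):
    for t in np.linspace(a,b,n+1)[1:]: ctrl.set_joints(ctrl.ik(pos,q(t)))
E
python3 - <<'E'
from h import *
p=w(.09,0,.0733); a=YD+1.97
ctrl.movel([.257,.569,.30]); st()
ctrl.movep([*p[:2],.20],q(a)); st("above")
ctrl.movel(p); st("down")
ctrl.close_gripper(20); ctrl.pause(.3); st("closed")
E
```

```text
t2.7 tcp [0.2569 0.5687 0.2993] psi 2.718 F [ 0.3 -0.  -0.7] Mz -0.02 w 0.0854 gf 0.0
above t4.4 tcp [0.6136 0.3092 0.2004] psi 2.698 F [-0.4 -0.5  0. ] Mz 0.06 w 0.0855 gf 0.0
down t5.4 tcp [0.6152 0.3075 0.0744] psi 2.696 F [ 0.4 -0.4  0.2] Mz -0.03 w 0.0852 gf 0.0
closed t6.3 tcp [0.6143 0.306  0.0736] psi 2.695 F [-2.1 -4.   4.5] Mz -0.03 w 0.0205 gf 19.5
```

```bash
python3 - <<'E'
from h import *
ctrl.pause(.5); st()
a,_=vision.grab_frame("top"); b,_=vision.grab_frame("side")
b=b[170:270,250:390]; a=a[140:240,210:350]
cv2.imwrite("pics/k.png",np.hstack([cv2.resize(x,(400,286),interpolation=cv2.INTER_CUBIC) for x in(a,b)]))
E
```

```text
t6.8 tcp [0.6143 0.306  0.0737] psi 2.695 F [-3.5 -3.   4. ] Mz -0.05 w 0.0207 gf 19.5
```

View pics/k.png

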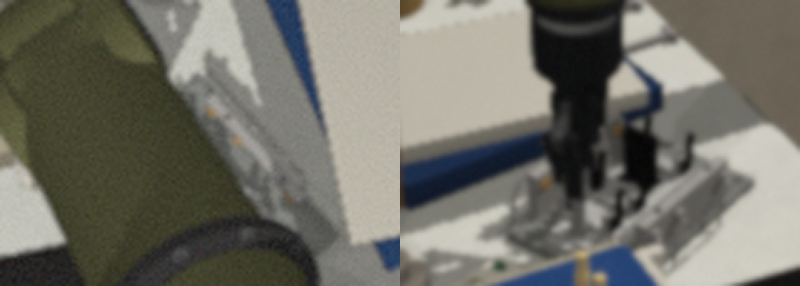

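The view shows the fingers closed around the knob, but the 20 mm opening is odd. I'll test with a small turn.

```bash
python3 - <<'E'
from h import *
p=w(.09,0,.0733); a=YD+1.97
spin(p,a,a+.15,2); st("turn")
ctrl.pause(.3); st("turn")
ctrl.ungrasp(); st("open"); ctrl.movel([*p[:2],.16]); ctrl.close_gripper(20); st("empty close"); ctrl.ungrasp()
a,_=vision.grab_frame("side"); 
cv2.imwrite("pics/k2.png",cv2.resize(a[170:270,250:390],(700,500),interpolation=cv2.INTER_CUBIC))
E
```

```text
turn t7.4 tcp [0.6142 0.3056 0.0736] psi 2.845 F [-3.1 -4.1  6.8] Mz 0.01 w 0.0201 gf 19.6
turn t7.7 tcp [0.6142 0.3057 0.0737] psi 2.845 F [-3.2 -3.8  5.9] Mz 0.02 w 0.0204 gf 19.6
open t8.3 tcp [0.6146 0.3071 0.0733] psi 2.845 F [-1.  -0.4  0.1] Mz -0.02 w 0.0851 gf 0.0
empty close t9.8 tcp [0.6146 0.307  0.16  ] psi 2.845 F [-0.6  0.2  0.5] Mz 0.00 w 0.0000 gf 0.0
```

View pics/k2.png

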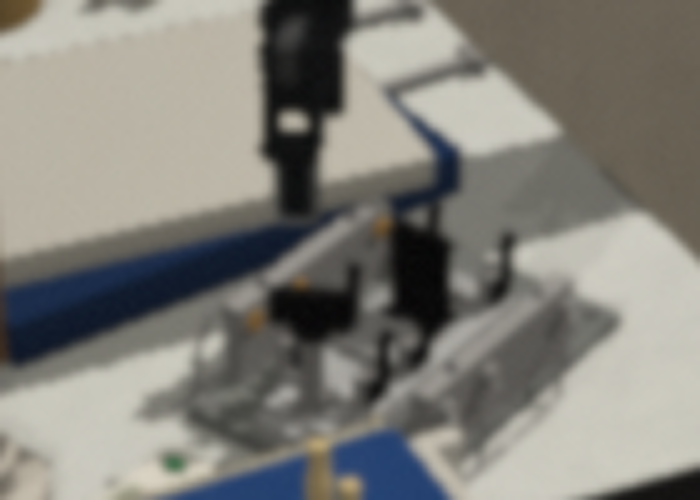

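```bash
cat >> fit.py <<'E'
def bar(n=4):
    for c in("side","top"):
        D_=[]
        for _ in range(n):
            _,d=vision.grab_frame(c); D_.append(np.where(d>0,d,np.nan))
        P=cloud(c,np.nan_to_num(np.nanmedian(D_,0))); L=local(P,[*D,YD])
        k=L[(L[:,2]>.085)&(L[:,2]<.105)&(np.hypot(L[:,0]-.09,L[:,1])<.03)]
        if len(k)<15: print(c,"few",len(k)); continue
        t=k[k[:,2]>np.percentile(k[:,2],90)-.006]
        r=cv2.minAreaRect(t[:,:2].astype(np.float32)); v=np.linalg.svd(t[:,:2]-t[:,:2].mean(0))[2][0]
        print(c,len(t),"mean",t.mean(0).round(4),"ang",round(np.arctan2(v[1],v[0])%pi,3),"rect",np.round(r[0],4),np.round(r[1],4),round(r[2],1))
E
python3 - <<'E'
from fit import *
ctrl.movel([.56,.15,.25]); bar(); st()
E
```

```text
side 62 mean [ 0.0915 -0.0005  0.0969] ang 2.113 rect [ 0.0908 -0.0008] [0.0104 0.0397] 30.8
top 68 mean [ 0.0881 -0.002   0.0985] ang 2.135 rect [ 0.0887 -0.0019] [0.0099 0.0411] 33.2
 t12.4 tcp [0.56   0.1502 0.2498] psi 2.846 F [ 0.3  0.3 -0.5] Mz 0.00 w 0.0854 gf 0.0
```

```bash
python3 - <<'E'
from h import *
p=w(.09,0,.082)+[-.0009,-.0018,0]; a=YD+2.124
ctrl.movep([*p[:2],.16],q(a)); ctrl.movel(p); st("down"); ctrl.close_gripper(25); ctrl.pause(.3); st("closed")
spin(p,a,YD+3.1416,6); ctrl.pause(.3); st("turned"); ctrl.ungrasp(); st("open"); ctrl.movel([*p[:2],.17])
from fit import *
ctrl.movel([.56,.15,.25]); bar(); st()
E
```

```text
down t13.9 tcp [0.6147 0.3047 0.0835] psi 2.848 F [-0.5  0.2 -0.4] Mz -0.01 w 0.0853 gf 0.0
closed t14.9 tcp [0.6138 0.3055 0.0822] psi 2.850 F [-1.5  1.4  3. ] Mz -0.06 w 0.0095 gf 30.2
turned t16.7 tcp [0.6144 0.3029 0.0822] psi 3.860 F [-0.8 -4.7  6.6] Mz 0.05 w 0.0093 gf 30.8
open t17.4 tcp [0.6137 0.3052 0.082 ] psi 3.867 F [ 0.2 -0.5 -0.2] Mz -0.02 w 0.0854 gf 0.0
side 60 mean [0.0924 0.0006 0.0968] ang 3.117 rect [ 0.0904 -0.0011] [0.0406 0.0104] 0.8
top 65 mean [ 0.0878 -0.0021  0.0986] ang 3.123 rect [ 0.088 -0.002] [0.0097 0.0399] 89.4
 t19.9 tcp [0.56   0.1502 0.2498] psi 3.867 F [ 0.6 -0.  -0.4] Mz 0.04 w 0.0852 gf 0.0
```

```bash
sed -i 's/^D=.*/D=np.array([.548,.2447]);YD=.727\nMAT=np.array([.4307,.415]);YM=.209/' h.py; python3 - <<'E'
from h import *
a=YD+pi/2; z=.0573
ctrl.movep(w(0,0,.16),q(a)); ctrl.movel(w(0,0,z)); st("down"); ctrl.close_gripper(60); ctrl.pause(.3); st("closed")
g=get_state()["tcp_pos"]
b=np.array(g)-w(0,0,z); print("dx along track",b[:2]@[np.cos(YD),np.sin(YD)])
ctrl.movel(w(-.04,0,z),max_speed=.08); st("mid")
ctrl.movel(w(-.084,0,z),max_speed=.08); st("back")
ctrl.movel(w(-.084,0,z+.03),max_speed=.06); st("lift")
E
```

```text
down t22.2 tcp [0.5486 0.2449 0.0581] psi 2.298 F [-0.3  0.5  0.6] Mz 0.02 w 0.0855 gf 0.0
closed t23.1 tcp [0.5482 0.2448 0.0575] psi 2.298 F [-0.6 -0.4  3.7] Mz -0.06 w 0.0079 gf 59.9
dx along track 0.00015926120199794052
mid t23.8 tcp [0.5172 0.217  0.0575] psi 2.297 F [-3.  -2.1 10.1] Mz -0.00 w 0.0081 gf 60.9
back t24.5 tcp [0.4845 0.188  0.0574] psi 2.297 F [-2.5 -2.   9.6] Mz -0.03 w 0.0083 gf 60.9
lift t25.1 tcp [0.4851 0.1888 0.0874] psi 2.298 F [ 0.3 -0.1 -5.6] Mz 0.07 w 0.0078 gf 58.6
```

```bash
python3 - <<'E'
from h import *
ctrl.movel(w(-.084,0,.20)); 
o=off(MAT,YM,-.025,0,0)
ctrl.movep([*o[:2],.20],q(YM+pi/2)); st("above"); ctrl.movel([*o[:2],.07]); 
for z in(.058,.054,.0515,.050,.049,.048):
    ctrl.movel([*o[:2],z],max_speed=.04); s=st("z%.4f"%z)
    if s["contact_force"][2]>2: break
ctrl.ungrasp(); st("open"); ctrl.movel([*o[:2],.20]); 
ctrl.movep([.50,.05,.25],q(.35))
from m import *; import pickle
C=clouds(6); pickle.dump(C,open("c1.pkl","wb"))
a=C["top"][0][190:290,170:330]; b=C["side"][0][210:310,300:460]
cv2.imwrite("pics/p.png",np.hstack([cv2.resize(x,(400,250),interpolation=cv2.INTER_CUBIC) for x in(a,b)]))
st()
E
```

```text
above t27.0 tcp [0.4065 0.4087 0.199 ] psi 1.780 F [ 0.1 -0.3 -4.2] Mz 0.02 w 0.0077 gf 58.6
z0.0580 t28.4 tcp [0.406  0.4097 0.0577] psi 1.780 F [-0.7 -0.2 -5.1] Mz -0.00 w 0.0080 gf 58.6
z0.0540 t28.7 tcp [0.4061 0.4097 0.0538] psi 1.780 F [ 1.  -0.2 -4.7] Mz 0.00 w 0.0078 gf 58.6
z0.0515 t28.9 tcp [0.4062 0.4097 0.0514] psi 1.780 F [ 0.6 -0.7 -5.3] Mz -0.02 w 0.0081 gf 58.6
z0.0500 t29.2 tcp [0.4064 0.41   0.0505] psi 1.780 F [-0.9 -1.3  1.2] Mz -0.01 w 0.0080 gf 59.4
z0.0490 t29.4 tcp [0.4064 0.41   0.0504] psi 1.780 F [-3.1 -2.7 11.9] Mz -0.01 w 0.0080 gf 61.2
open t30.2 tcp [0.4062 0.4098 0.0489] psi 1.780 F [ 0.4 -0.2 -0.6] Mz -0.00 w 0.0853 gf 0.0
 t33.3 tcp [0.5  0.05 0.25] psi 0.350 F [ 0.2 -0.4  0. ] Mz 0.02 w 0.0855 gf 0.0
```

View pics/p.png

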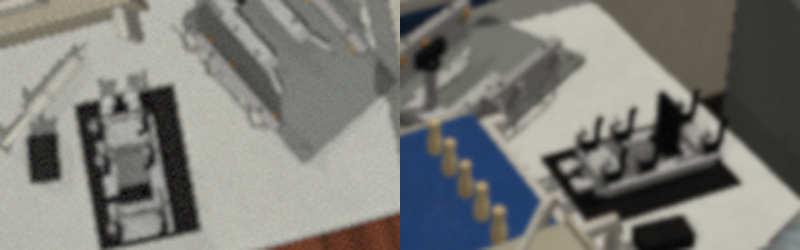

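The crop shows the carrier standing upright on the mat (top ~(221,256)), slotted end away from the robot. Next I measure its pose and the columns.

```bash
cat >> fit.py <<'E'
def carrier(C,o,y):
    for c in("top","side"):
        P=cloud(c,np.nan_to_num(C[c][1])); L=local(P,[*o,y]); L=L[(abs(L[:,0])<.13)&(abs(L[:,1])<.05)]
        h=L[(L[:,2]>.072)&(L[:,2]<.085)&(abs(L[:,0])<.03)]
        pl=L[(L[:,2]>.018)&(L[:,2]<.03)&(L[:,0]>-.05)&(L[:,0]<.11)]
        r=cv2.minAreaRect(h[:,:2].astype(np.float32))
        print(c,"handle",len(h),h.mean(0).round(4),np.round(r[0],4),np.round(r[1],4),round(r[2],1),"plate y pct",np.percentile(pl[:,1],[3,97]).round(4),"x",np.percentile(pl[:,0],[2,98]).round(4),"rect",[np.round(t,4) for t in cv2.minAreaRect(pl[:,:2].astype(np.float32))])
def column(C,cx,cy):
    for c in("top","side"):
        Q=cloud(c,np.nan_to_num(C[c][1])); q_=Q[(np.hypot(Q[:,0]-cx,Q[:,1]-cy)<.065)&(Q[:,2]>.005)&(Q[:,2]<.02)]
        if len(q_)<20: print(c,"few"); continue
        v=np.linalg.svd(q_[:,:2]-q_[:,:2].mean(0),full_matrices=False)[2][0]
        print(c,"col",len(q_),q_.mean(0).round(4),"svd ang",round(np.arctan2(v[1],v[0])%pi,3),[np.round(t,4) for t in cv2.minAreaRect(q_[:,:2].astype(np.float32))], "z95",np.percentile(q_[:,2],95).round(4))
E
python3 - <<'E'
from fit import *; import pickle
C=pickle.load(open("c1.pkl","rb"))
o=off(MAT,YM,-.025,0,0)[:2]; print(o); carrier(C,o,YM)
column(C,.489,-.034); column(C,.513,-.111)
C=pickle.load(open("c0.pkl","rb")); print(); column(C,.489,-.034); column(C,.513,-.111)
E
```

```text
[0.40624403 0.40981296]
top handle 51 [-0.0012 -0.0017  0.0786] [-0.0013 -0.0011] [0.0086 0.033 ] 0.5 plate y pct [-0.0303  0.0263] x [-0.0444  0.0992] rect [array([ 0.0282, -0.0006]), array([0.1512, 0.0621]), np.float64(0.2053)]
side handle 50 [0.0004 0.0036 0.0772] [-0.0008  0.0017] [0.0336 0.0087] 88.1 plate y pct [-0.0241  0.0313] x [-0.0434  0.1023] rect [array([0.0285, 0.0004]), array([0.0634, 0.1522]), np.float64(89.7879)]
top few
side col 63 [ 0.4928 -0.0797  0.0097] svd ang 0.293 [array([ 0.4958, -0.0774]), array([0.0689, 0.0174]), np.float64(21.1273)] z95 0.0134
top few
side col 129 [ 0.4957 -0.096   0.01  ] svd ang 0.452 [array([ 0.5021, -0.0963]), array([0.0692, 0.055 ]), np.float64(18.7476)] z95 0.0136

top col 175 [ 0.4884 -0.0335  0.0119] svd ang 0.361 [array([ 0.4893, -0.0342]), array([0.0887, 0.026 ]), np.float64(21.075)] z95 0.0152
side col 73 [ 0.4786 -0.0337  0.0102] svd ang 0.333 [array([ 0.485 , -0.0368]), array([0.0782, 0.0232]), np.float64(15.6255)] z95 0.0137
top col 177 [ 0.5136 -0.1108  0.0118] svd ang 0.341 [array([ 0.5128, -0.1112]), array([0.0891, 0.0247]), np.float64(19.1675)] z95 0.0148
side col 60 [ 0.5005 -0.1125  0.0101] svd ang 0.31 [array([ 0.5034, -0.1076]), array([0.0655, 0.0233]), np.float64(25.9897)] z95 0.0136
```

Side depth says a column has been knocked from (.489,-.034) to about (.49,-.08). I clear the arm and look again.

```bash
python3 - <<'E'
from fit import *; import pickle
ctrl.movep([.42,.28,.30],q(.8))
C=clouds(6); pickle.dump(C,open("c2.pkl","wb")); st()
column(C,.49,-.03); column(C,.493,-.08); column(C,.513,-.111)
for c in("top","side"):
    for r in models.recognise(c,"column_a")[:4]: print(c,np.round(r["point"],1),round(r["p"],2))
a=C["top"][0][190:270,350:470]
cv2.imwrite("pics/q.png",cv2.resize(a,(600,400),interpolation=cv2.INTER_CUBIC))
E
```

```text
t34.9 tcp [0.42   0.2799 0.3   ] psi 0.800 F [0.4 0.7 0. ] Mz -0.03 w 0.0853 gf 0.0
top col 136 [ 0.5068 -0.0767  0.0116] svd ang 0.358 [array([ 0.5042, -0.0758]), array([0.088 , 0.0182]), np.float64(20.9233)] z95 0.0144
side col 60 [ 0.494  -0.0786  0.0097] svd ang 0.279 [array([ 0.496 , -0.0799]), array([0.0682, 0.0143]), np.float64(13.41)] z95 0.0129
top col 343 [ 0.5082 -0.0951  0.0118] svd ang 0.421 [array([ 0.5087, -0.0944]), array([0.0926, 0.0571]), np.float64(20.2567)] z95 0.0146
side col 130 [ 0.4961 -0.0959  0.01  ] svd ang 0.438 [array([ 0.5013, -0.0993]), array([0.0681, 0.0565]), np.float64(14.9665)] z95 0.0137
top col 349 [ 0.509  -0.0953  0.0118] svd ang 0.388 [array([ 0.5087, -0.0944]), array([0.0919, 0.0584]), np.float64(19.2654)] z95 0.0147
side col 130 [ 0.4961 -0.0959  0.01  ] svd ang 0.438 [array([ 0.5013, -0.0993]), array([0.0681, 0.0565]), np.float64(14.9665)] z95 0.0137
top [407.9 224.3] 0.68
top [420.  224.4] 0.44
top [217.7 234.8] 0.24
side [326.3 237.2] 0.64
side [325.  175.2] 0.61
side [279.6 266.3] 0.39
```

View pics/q.png

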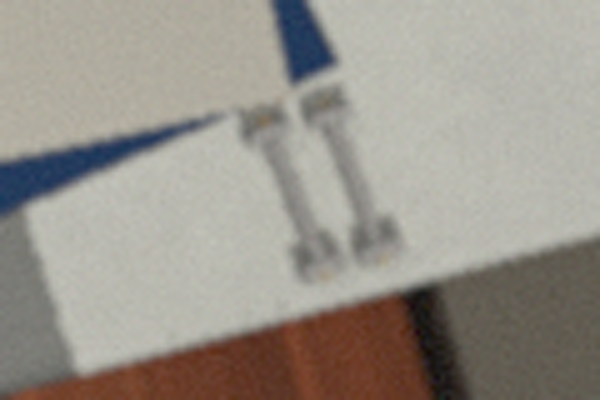

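The view shows both columns side by side, at px ≈(407,224) and (420,224), about 32 mm apart. One was knocked. The gap is too narrow for a clean grasp, so I'll drag column b away with one open finger in the gap, then re-measure.

```bash
cat >> fit.py <<'E'
def two(C,y0=.355,ctr=(.508,-.095),R=.09):
    Q=cloud("top",np.nan_to_num(C["top"][1])); Q=Q[(np.hypot(Q[:,0]-ctr[0],Q[:,1]-ctr[1])<R)&(Q[:,2]>.006)&(Q[:,2]<.02)]
    q_=Q[:,:2].astype(np.float32)
    d=q_@np.array([-np.sin(y0),np.cos(y0)],np.float32)
    _,l,_=cv2.kmeans(d.reshape(-1,1).astype(np.float32),2,None,(3,50,1e-6),5,cv2.KMEANS_PP_CENTERS); out=[]
    for k in(0,1):
        s=q_[l[:,0]==k]; r=cv2.minAreaRect(s); v=np.linalg.svd(s-s.mean(0),full_matrices=False)[2][0]
        out.append((np.array(r[0])+[.0005,0],np.arctan2(v[1],v[0])%pi)); print(len(s),s.mean(0).round(4),np.round(r[0],4),np.round(r[1],4),round(r[2],1),"svd",round(out[-1][1],3))
    return sorted(out,key=lambda t:-t[0][1])
E
python3 - <<'E'
from fit import *; import pickle
C=pickle.load(open("c2.pkl","rb")); (A,ya),(B,yb)=two(C)
y=yb; n=np.array([-np.sin(y),np.cos(y)]); print("gap",(A-B)@n)
Q=cloud("top",np.nan_to_num(C["top"][1])); k=(np.hypot(Q[:,0]-.53,Q[:,1]+.2)<.09)&(Q[:,2]>.006); print("other stuff",k.sum())
for a in(0,pi): 
    r=ctrl.ik([B[0],B[1]-.05,0],q(y+a)); print(np.round(r,2))
E
```

```text
172 [ 0.5047 -0.0793] [ 0.5045 -0.0794] [0.0901 0.0258] 20.5 svd 0.366
176 [ 0.5134 -0.111 ] [ 0.5128 -0.1109] [0.0889 0.0246] 19.3 svd 0.338
gap 0.032411504491763665
other stuff 43
[-0.02  0.72  0.44  1.99 -0.56  0.55 -0.42]
[ 0.41  0.68 -0.24  1.98  0.3   0.52  1.87]
```

```bash
python3 - <<'E'
from fit import *; import pickle
C=pickle.load(open("c2.pkl","rb")); (A,ya),(B,yb)=two(C)
y=(ya+yb)/2; n=np.array([-np.sin(y),np.cos(y)]); u=np.array([np.cos(y),np.sin(y)])
g=B+n*((A-B)@n)/2; t=g-n*.0497
P=lambda s,z:[*(t-n*s),z]
ctrl.movep(P(0,.06),q(y)); ctrl.movel(P(0,.012),max_speed=.1); st(); ctrl.movel(P(0,-.0065),max_speed=.04); s=st("down")
if s["contact_force"][2]<6:
    ctrl.movel(P(.05,-.0065),max_speed=.06); st("dragged")
ctrl.movel(P(.045,.06)); ctrl.movep([.42,.28,.25],q(.8))
C=clouds(5); pickle.dump(C,open("c3.pkl","wb")); print(two(C,ctr=(.515,-.12),R=.1)); st()
E
```

```text
172 [ 0.5047 -0.0793] [ 0.5045 -0.0794] [0.0901 0.0258] 20.5 svd 0.366
176 [ 0.5134 -0.111 ] [ 0.5128 -0.1109] [0.0889 0.0246] 19.3 svd 0.338
 t37.5 tcp [ 0.525  -0.1423  0.0122] psi 0.352 F [0.2 0.  1.5] Mz -0.00 w 0.0855 gf 0.0
down t38.1 tcp [ 0.5248 -0.1424 -0.0066] psi 0.352 F [ 0.5 -0.3  0.3] Mz 0.03 w 0.0855 gf 0.0
dragged t39.0 tcp [ 0.542  -0.189  -0.0066] psi 0.353 F [-0.   0.6 -0.2] Mz -0.01 w 0.0852 gf 0.0
170 [ 0.5286 -0.1535] [ 0.5289 -0.1538] [0.089  0.0243] 20.2 svd 0.35
173 [ 0.5045 -0.0793] [ 0.5044 -0.0795] [0.0903 0.0254] 20.2 svd 0.364
[(array([ 0.50486962, -0.0795444 ]), np.float32(0.36446524)), (array([ 0.52938274, -0.15378751]), np.float32(0.350075))]
 t42.0 tcp [0.42   0.2799 0.25  ] psi 0.800 F [ 0.5  0.3 -0.5] Mz -0.06 w 0.0856 gf 0.0
```

```bash
cat > place.py <<'E'
from fit import *
O=off(MAT,YM,-.025,0,0)[:2]
def pick(A,y):
    ctrl.movep([*A,.09],q(y)); ctrl.movel([*A,.0025],max_speed=.1); st("down"); ctrl.close_gripper(70); ctrl.pause(.2); st("grip")
    ctrl.movel([*A,.16]); return st("lifted")
def press(O,cx,dz=0):
    psi=YM+pi/2; P=lambda z:off(O,YM,cx,0,z)
    ctrl.movep(P(.16),q(psi)); ctrl.movel(P(.062)); st("over")
    for z in(.052,.046,.042,.039,.037,.0355,.0345,.0335,.0325):
        ctrl.movel(P(z+dz),max_speed=.05); s=st("z%.4f"%(z+dz))
        if s["contact_force"][2]>30: break
E
python3 - <<'E'
from place import *
s=pick(np.array([.5049,-.0795]),.364)
if .006<s["width"]<.014: press(O,.071)
E
```

```text
down t44.5 tcp [ 0.5052 -0.0796  0.0029] psi 0.364 F [-0.8  0.3  0.3] Mz -0.05 w 0.0854 gf 0.0
grip t45.4 tcp [ 0.505  -0.0795  0.0028] psi 0.364 F [-0.6  0.2  6.2] Mz 0.00 w 0.0067 gf 68.6
lifted t46.6 tcp [ 0.5044 -0.0793  0.1592] psi 0.364 F [-0.3  0.8 -1.5] Mz 0.00 w 0.0068 gf 68.5
over t49.3 tcp [0.4765 0.4247 0.0628] psi 1.779 F [ 0.1 -0.3 -0.4] Mz -0.01 w 0.0069 gf 68.5
z0.0520 t49.6 tcp [0.4755 0.4245 0.0519] psi 1.780 F [ 0.4  0.2 -0.6] Mz 0.01 w 0.0066 gf 68.5
z0.0460 t49.9 tcp [0.4759 0.4245 0.0459] psi 1.780 F [-0.3  0.4  0.1] Mz 0.12 w 0.0070 gf 69.2
z0.0420 t50.1 tcp [0.4756 0.4246 0.0417] psi 1.780 F [-0.1  1.4 -1.8] Mz -0.04 w 0.0067 gf 69.1
z0.0390 t50.4 tcp [0.4755 0.4244 0.0385] psi 1.780 F [ 0.4  1.5 -3.4] Mz -0.02 w 0.0067 gf 68.9
z0.0370 t50.6 tcp [0.4758 0.4241 0.0368] psi 1.780 F [ 0.6 -0.7 -1.5] Mz -0.03 w 0.0066 gf 69.6
z0.0355 t50.9 tcp [0.4761 0.4241 0.0356] psi 1.780 F [ 0.8 -2.5  0.1] Mz 0.02 w 0.0069 gf 70.1
z0.0345 t51.1 tcp [0.4761 0.4243 0.0346] psi 1.779 F [ 1.6 -0.7  0.1] Mz 0.10 w 0.0060 gf 72.2
z0.0335 t51.4 tcp [0.4759 0.4246 0.0335] psi 1.780 F [ 1.2 -1.3  0.6] Mz 0.07 w 0.0065 gf 74.3
z0.0325 t51.6 tcp [0.4757 0.4246 0.0324] psi 1.780 F [1.6 0.1 1.5] Mz 0.07 w 0.0061 gf 76.3
```

```bash
cat >> place.py <<'E'
def look(name,O=O):
    C=clouds(5); carrier(C,O,YM)
    for c in C:
        L=local(cloud(c,np.nan_to_num(C[c][1])),[*O,YM])
        for i,x in((1,-.035),(2,.035),(3,.071)):
            fl=L[(abs(L[:,0]-x)<.012)&(abs(L[:,1])>.0335)&(abs(L[:,1])<.046)&(L[:,2]>.028)]
            tb=L[(abs(L[:,0]-x)<.006)&(abs(L[:,1])<.018)]
            print(c,"clip",i,"flange +y/-y n,z90:",[(len(k),np.percentile(k[:,2],90).round(4) if len(k) else 0) for k in(fl[fl[:,1]>0],fl[fl[:,1]<0])],"tube z/x",np.median(tb[:,2]).round(4),"y ext",[np.round(fl[:,1].min(),4),np.round(fl[:,1].max(),4)] if len(fl) else None)
    if name:
        a=C["top"][0][200:300,180:280]; b=C["side"][0][200:320,340:460]
        cv2.imwrite(f"pics/{name}.png",np.hstack([cv2.resize(x,(400,400),interpolation=cv2.INTER_CUBIC) for x in(a,b)]))
E
python3 - <<'E'
from place import *
ctrl.ungrasp(); st("open"); ctrl.movel(off(O,YM,.071,0,.16)); ctrl.movep([.5,.0,.25],q(.36)); look("s1"); st()
E
```

```text
open t52.4 tcp [0.4757 0.4245 0.0325] psi 1.780 F [-0.4  0.1 -1. ] Mz 0.02 w 0.0854 gf 0.0
top handle 52 [-0.0014  0.0004  0.0786] [-0.0014  0.0007] [0.0085 0.0343] 4.0 plate y pct [-0.0277  0.0298] x [-0.0442  0.0993] rect [array([0.0281, 0.004 ]), array([0.1509, 0.0628]), np.float64(3.824)]
side handle 54 [-0.      0.0057  0.0769] [-0.0011  0.0043] [0.0088 0.0333] 5.1 plate y pct [-0.0217  0.0344] x [-0.0443  0.1025] rect [array([0.0279, 0.005 ]), array([0.1531, 0.0629]), np.float64(3.8493)]
top clip 1 flange +y/-y n,z90: [(0, 0), (0, 0)] tube z/x 0.0237 y ext None
top clip 2 flange +y/-y n,z90: [(0, 0), (0, 0)] tube z/x 0.0234 y ext None
top clip 3 flange +y/-y n,z90: [(23, np.float64(0.0467)), (0, 0)] tube z/x 0.0434 y ext [np.float64(0.0337), np.float64(0.0459)]
side clip 1 flange +y/-y n,z90: [(0, 0), (0, 0)] tube z/x 0.0231 y ext None
side clip 2 flange +y/-y n,z90: [(1, np.float64(0.0303)), (0, 0)] tube z/x 0.0239 y ext [np.float64(0.0346), np.float64(0.0346)]
side clip 3 flange +y/-y n,z90: [(41, np.float64(0.0494)), (0, 0)] tube z/x 0.0346 y ext [np.float64(0.0336), np.float64(0.0445)]
 t55.5 tcp [5.0e-01 1.0e-04 2.5e-01] psi 0.360 F [-0.1  0.5 -0.5] Mz 0.00 w 0.0853 gf 0.0
```

View pics/s1.png

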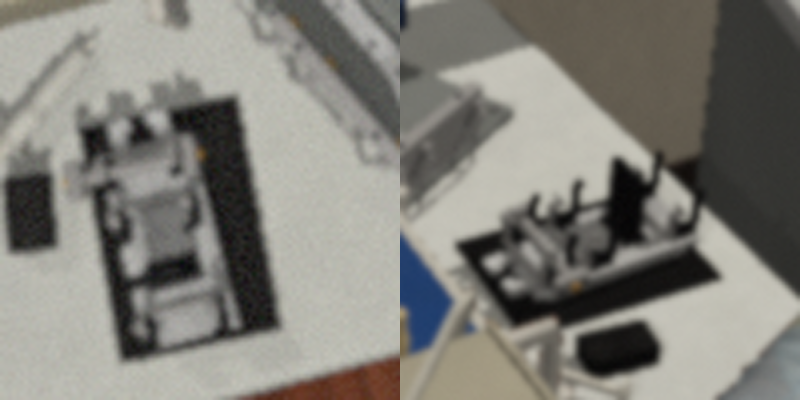

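```bash
cat >> place.py <<'E'
def ext(C,O,y,x):
    for c in C:
        L=local(cloud(c,np.nan_to_num(C[c][1])),[*O,y])
        k=L[(abs(L[:,0]-x)<.02)&(abs(L[:,1])<.06)&(L[:,2]>.03)&(L[:,2]<.06)]
        h,_=np.histogram(k[:,1],np.arange(-.06,.061,.005)); print(c,"hist y -60..60 by5:",h)
        f=k[(abs(k[:,1])>.033)]; 
        for s in(1,-1):
            g=f[f[:,1]*s>0]
            if len(g)>3: print("  end",s,g.mean(0).round(4),"y range",np.percentile(g[:,1],[3,97]).round(4),"x",np.percentile(g[:,0],[3,97]).round(4),"z90",np.percentile(g[:,2],90).round(4))
E
python3 - <<'E'
from place import *
C=clouds(5)
y2=YM+.067; 
# origin from plate rect centre (0.0281,.004)->+0.0005 x bias
c=off(O,YM,.0285+.0005,.0038,0)[:2]; O2=off(c,y2,-.0295,0,0)[:2]; print(O2,y2)
carrier(C,O2,y2); ext(C,O2,y2,.071)
E
```

```text
[0.40544101 0.41150821] 0.276
top handle 52 [-0.0011 -0.0013  0.0786] [-0.0011 -0.0006] [0.0085 0.0342] 0.0 plate y pct [-0.0299  0.0272] x [-0.0439  0.1002] rect [array([ 0.0286, -0.0001]), array([0.1509, 0.0622]), np.float64(0.1891)]
side handle 54 [0.0009 0.0041 0.0772] [0.0004 0.0022] [0.0098 0.0339] 5.4 plate y pct [-0.0248  0.0318] x [-0.0446  0.1034] rect [array([0.0291, 0.0014]), array([0.1523, 0.0635]), np.float64(0.4221)]
top hist y -60..60 by5: [ 0  0  0  0 18 21 21 16  7  8  9  6 10  8 10  7 30  8  8 15 23 12  2  0]
  end 1 [0.0719 0.0418 0.0445] y range [0.0339 0.0498] x [0.0603 0.0842] z90 0.0476
  end -1 [ 0.0677 -0.0357  0.0429] y range [-0.0386 -0.0331] x [0.0557 0.0794] z90 0.0469
side hist y -60..60 by5: [ 0  0  0  0  1 11 16 49 19  7  6  8  8  7  6  3 19 51  9  4 18 45 10  0]
  end 1 [0.0742 0.046  0.0422] y range [0.0341 0.0512] x [0.0614 0.0852] z90 0.0465
  end -1 [ 0.0716 -0.0343  0.0443] y range [-0.0351 -0.0333] x [0.0639 0.0785] z90 0.046
```

Column a is seated (tube top 43.4 mm, as expected), but it sits 5.6 mm off-centre and the carrier has turned by about 4°. I'll regrip the tube and slide it to the middle.

```bash
python3 - <<'E'
from place import *
O2=np.array([.4058,.4115]); y2=.276; P=lambda yy,z:off(O2,y2,.071,yy,z)
ctrl.movep(P(.0,.16),q(y2+pi/2)); ctrl.movel(P(0,.035)); st("down"); ctrl.close_gripper(40); ctrl.pause(.2); st("grip")
ctrl.movel(P(-.0065,.035),max_speed=.03); st("moved"); ctrl.ungrasp(); ctrl.movel(P(-.006,.16)); ctrl.movep([.5,.0,.25],q(.36)); 
C=clouds(5); carrier(C,O2,y2); ext(C,O2,y2,.071); column(C,.529,-.1538); st()
E
```

```text
down t58.6 tcp [0.4748 0.4311 0.0359] psi 1.846 F [-0.6  0.3  0.9] Mz -0.00 w 0.0854 gf 0.0
grip t59.5 tcp [0.4743 0.4309 0.0352] psi 1.847 F [0.6 0.4 2.7] Mz 0.01 w 0.0079 gf 39.3
moved t59.8 tcp [0.4763 0.4239 0.0351] psi 1.846 F [ 0.5 -0.4  3.3] Mz 0.01 w 0.0082 gf 39.3
top handle 52 [-0.0014 -0.0012  0.0787] [-0.0014 -0.0009] [0.0085 0.0342] 0.1 plate y pct [-0.0299  0.0273] x [-0.0442  0.0998] rect [array([ 0.0282, -0.0001]), array([0.1507, 0.0621]), np.float64(0.1251)]
side handle 55 [0.0005 0.0042 0.0769] [0.0002 0.0022] [0.0087 0.0357] 3.4 plate y pct [-0.0242  0.0319] x [-0.044   0.1031] rect [array([0.0283, 0.0012]), array([0.152 , 0.0632]), np.float64(0.0974)]
top hist y -60..60 by5: [ 0  0  4 22 17  9 20 18  7  7  8  8  9 10  8 11 26 13 19 20  7  0  0  0]
  end 1 [0.0689 0.0374 0.0453] y range [0.0333 0.0428] x [0.0571 0.0815] z90 0.0474
  end -1 [ 0.0687 -0.0405  0.0446] y range [-0.0458 -0.0337] x [0.0569 0.0802] z90 0.0477
side hist y -60..60 by5: [ 0  0  0  9 19 23  6 48 18  7  7  6  9  8  5  5 19 45  8 24 38  1  0  0]
  end 1 [0.0712 0.0401 0.0421] y range [0.034  0.0443] x [0.0591 0.0825] z90 0.0461
  end -1 [ 0.0714 -0.0368  0.0427] y range [-0.0419 -0.0338] x [0.0582 0.0828] z90 0.0462
top few
side col 73 [ 0.5246 -0.1527  0.0103] svd ang 0.281 [array([ 0.5305, -0.1517]), array([0.0837, 0.0246]), np.float64(19.3442)] z95 0.0141
 t63.6 tcp [5.0e-01 1.0e-04 2.5e-01] psi 0.360 F [-0.7  0.9 -1. ] Mz -0.01 w 0.0858 gf 0.0
```

```bash
cat >> place.py <<'E'
def inhand(psi):
    s=st("inhand"); t=s["tcp_pos"]; C=clouds(4)
    for c in C:
        L=local(cloud(c,np.nan_to_num(C[c][1])),[t[0],t[1],psi]); k=L[(abs(L[:,0])<.075)&(abs(L[:,1])<.017)&(abs(L[:,2]-t[2])<.02)]
        h,_=np.histogram(k[:,0],np.arange(-.07,.071,.005)); print(c,"along tool x -70..70:",h, np.percentile(k[:,0],[1,99]).round(4) if len(k) else 0)
        for sg in(1,-1):
            g=k[k[:,0]*sg>.03]
            if len(g): print("   end",sg,g.mean(0).round(4)-[0,0,t[2]])
E
python3 - <<'E'
from place import *
s=pick(np.array([.5294,-.1538]),.35); inhand(.35)
ctrl.movep([.45,.1,.18],q(YM+pi/2)); inhand(YM+pi/2)
E
```

```text
down t65.6 tcp [ 0.5298 -0.154   0.0031] psi 0.350 F [-1.1  0.7  0.5] Mz 0.01 w 0.0858 gf 0.0
grip t66.5 tcp [ 0.5295 -0.1538  0.0028] psi 0.350 F [-0.7 -0.1  5.5] Mz -0.01 w 0.0068 gf 68.7
lifted t67.7 tcp [ 0.529  -0.1535  0.1591] psi 0.350 F [-0.1  0.  -0.2] Mz -0.02 w 0.0068 gf 68.5
inhand t67.7 tcp [ 0.529  -0.1535  0.1591] psi 0.350 F [-0.1  0.  -0.2] Mz -0.02 w 0.0068 gf 68.5
top along tool x -70..70: [ 0  0  0  0  2 18 28 18 12  3  0  0  0  0  0  5  8  9 10  9 17 27 18  0
  0  0  0  0] [-0.0445  0.0433]
   end 1 [0.0375    0.0023    0.0093544]
   end -1 [-0.0379     0.0027     0.0091544]
side along tool x -70..70: [ 0  0  0  0  0  3 12 12  4  4  4  1  5  7  6 16 11  6  3  6  2 10 17  2
  0  0  0  0] [-0.0425  0.0448]
   end 1 [0.0403    0.0042    0.0065544]
   end -1 [-0.0356     0.0057     0.0069544]
inhand t69.1 tcp [0.4507 0.0989 0.1801] psi 1.776 F [-0.1 -0.4 -1.4] Mz -0.02 w 0.0066 gf 68.5
top along tool x -70..70: [0 0 0 0 0 0 0 0 0 0 0 0 0 0 0 0 0 0 0 0 0 0 0 0 0 0 0 0] 0
side along tool x -70..70: [ 0  0  0  0  0  0  4 14  2  0  0  0  0  8  8 25 29  6  5  2  1  8 29 16
  0  0  0  0] [-0.0365  0.0476]
   end 1 [0.0432     0.0001     0.00595601]
   end -1 [-0.0336     -0.008       0.00585601]
```

```bash
python3 - <<'E'
from place import *
O2=np.array([.4054,.4115]); y2=.276; P=lambda z:off(O2,y2,-.035,-.001,z)
ctrl.movep(P(.16),q(y2+pi/2)); ctrl.movel(P(.066)); inhand(y2+pi/2)
for z in(.056,.050,.046,.042,.039,.037,.0355,.0345,.0335):
    ctrl.movel(P(z),max_speed=.05); s=st("z%.4f"%z)
    if s["contact_force"][2]>30: break
E
```

```text
inhand t71.5 tcp [0.3728 0.4008 0.0667] psi 1.846 F [-0.9  0.6 -0.6] Mz -0.02 w 0.0066 gf 68.5
top along tool x -70..70: [ 0  0  0  0  0 14 23 15 10 22  8 12 11  1  0  0  0  0  0  0  0  0  0  0
  0  0  0  0] [-0.0432 -0.006 ]
   end -1 [-0.0373      0.0014      0.01001381]
side along tool x -70..70: [ 0  0  0  0  0  0  8 21  6  4  3  0  1  8  4 26 40  7  9 13  5 13 41 15
  0  0  0  0] [-0.0381  0.0476]
   end 1 [ 0.0422     -0.0001      0.00711381]
   end -1 [-0.0335     -0.0073      0.00611381]
z0.0560 t72.2 tcp [0.3717 0.4007 0.0554] psi 1.847 F [ 0.3 -1.  -0.8] Mz 0.01 w 0.0069 gf 68.5
z0.0500 t72.5 tcp [0.3718 0.4005 0.0496] psi 1.847 F [-0.4 -1.7 -0.4] Mz 0.04 w 0.0065 gf 69.4
z0.0460 t72.7 tcp [0.372  0.4006 0.0459] psi 1.846 F [-0.4 -1.3 -0.9] Mz -0.12 w 0.0067 gf 69.1
z0.0420 t73.0 tcp [0.372  0.4009 0.0417] psi 1.847 F [ 0.1 -1.6 -4.2] Mz -0.10 w 0.0066 gf 68.7
z0.0390 t73.2 tcp [0.3722 0.4012 0.0388] psi 1.847 F [ 1.2 -0.3 -4. ] Mz -0.11 w 0.0067 gf 68.8
z0.0370 t73.5 tcp [0.3723 0.4012 0.037 ] psi 1.847 F [ 1.7 -0.8 -0.9] Mz 0.00 w 0.0071 gf 68.9
z0.0355 t73.7 tcp [0.3724 0.4012 0.0361] psi 1.847 F [-0.  -0.5  5. ] Mz -0.06 w 0.0068 gf 69.7
z0.0345 t74.0 tcp [0.3724 0.4012 0.0359] psi 1.847 F [-0.7 -3.  13. ] Mz -0.02 w 0.0064 gf 70.6
z0.0335 t74.2 tcp [0.3725 0.4013 0.0357] psi 1.846 F [-2.3 -5.2 22.5] Mz -0.01 w 0.0064 gf 71.6
```

```bash
python3 - <<'E'
from place import *
O2=np.array([.4054,.4115]); y2=.276; P=lambda z:off(O2,y2,-.035,-.001,z)
ctrl.movel(P(.036),max_speed=.03); ctrl.ungrasp(); ctrl.pause(.2); st("open"); ctrl.movel(P(.17),max_speed=.1); ctrl.movep([.5,.0,.25],q(.36)); 
C=clouds(5); import pickle; pickle.dump(C,open("c5.pkl","wb")); carrier(C,O2,y2); st()
a=C["top"][0][200:300,180:280]; b=C["side"][0][200:320,340:460]
cv2.imwrite("pics/s2.png",np.hstack([cv2.resize(x,(400,400),interpolation=cv2.INTER_CUBIC) for x in(a,b)]))
E
```

```text
open t75.4 tcp [0.372 0.401 0.036] psi 1.847 F [-1.7 -1.  -1.5] Mz -0.04 w 0.0854 gf 1.0
top handle 52 [0.0245 0.0018 0.0785] [0.0243 0.0025] [0.0087 0.0344] 2.5 plate y pct [-0.0264  0.0308] x [-0.0189  0.1052] rect [array([0.0442, 0.0035]), array([0.1317, 0.062 ]), np.float64(1.1255)]
side handle 56 [0.0264 0.0061 0.0768] [0.0255 0.0045] [0.0084 0.0354] 3.6 plate y pct [-0.0213  0.0354] x [-0.0129  0.1089] rect [array([0.0461, 0.0048]), array([0.1277, 0.0631]), np.float64(1.0935)]
 t79.0 tcp [5.0e-01 1.0e-04 2.5e-01] psi 0.360 F [0.2 0.3 0.1] Mz -0.00 w 0.0854 gf 0.0
```

View pics/s2.png

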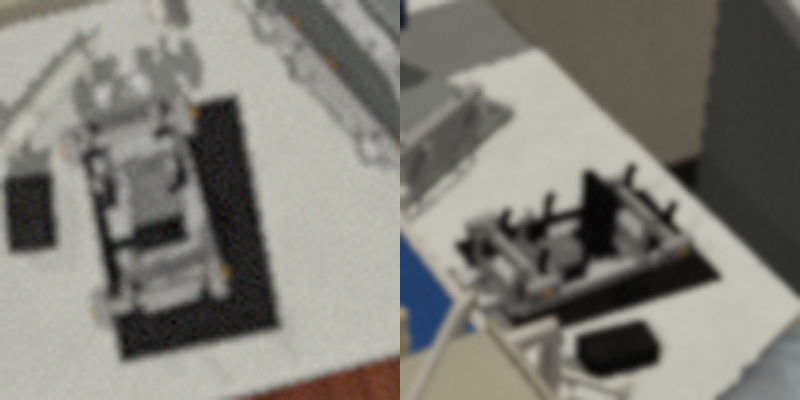

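Both columns look seated, at clip_3 and clip_1, with the carrier pushed about 26 mm along the mat and still flat. I check heights and centring.

```bash
python3 - <<'E'
from place import *; import pickle
C=pickle.load(open("c5.pkl","rb"))
O3=off([.4054,.4115],.276,.0255,.003,0)[:2]; y3=.2955; print(O3, local(np.array([[*O3,0]]),[*MAT,YM]))
carrier(C,O3,y3); ext(C,O3,y3,.071); ext(C,O3,y3,-.035)
L=local(cloud("top",np.nan_to_num(C["top"][1])),[*O3,y3])
for x in(.071,-.035):
    k=L[(abs(L[:,0]-x)<.008)&(abs(L[:,1])<.018)&(L[:,2]>.032)&(L[:,2]<.065)]; print("tube",len(k),np.percentile(k[:,2],[50,90]),k[:,0].mean())
E
```

```text
[0.42911738 0.42133544] [[-0.00023369  0.00652594  0.        ]]
top handle 52 [-0.001  -0.0012  0.0785] [-0.0012 -0.0005] [0.0087 0.0344] 1.4 plate y pct [-0.0296  0.0276] x [-0.044   0.1009] rect [array([0.0326, 0.0033]), array([0.1598, 0.0724]), np.float64(6.5435)]
side handle 56 [0.0009 0.0031 0.0768] [0.0001 0.0015] [0.0084 0.0354] 2.4 plate y pct [-0.0241  0.0317] x [-0.0376  0.1024] rect [array([0.0312, 0.0014]), array([0.0631, 0.1489]), np.float64(89.9762)]
top hist y -60..60 by5: [ 0  0  5 24 17  8 22 14  7  9 10  8  7 10  8 11 30 11 22 20  3  0  0  0]
  end 1 [0.0689 0.0369 0.0457] y range [0.0333 0.0434] x [0.057 0.081] z90 0.0478
  end -1 [ 0.0681 -0.0406  0.0445] y range [-0.0459 -0.0337] x [0.0563 0.0795] z90 0.0473
side hist y -60..60 by5: [ 0  0  0  7 25 21  7 54 10  8  6 10  7  7  8  1 24 46  9 23 41  1  0  0]
  end 1 [0.0708 0.0399 0.0416] y range [0.0349 0.0445] x [0.0584 0.0815] z90 0.046
  end -1 [ 0.0708 -0.0368  0.0428] y range [-0.0417 -0.0337] x [0.057  0.0823] z90 0.0461
top hist y -60..60 by5: [ 0  0  0  0 15 21 25 14  7 10 10 10  9  7  8  8 30  8  8  9 26 15  3  0]
  end 1 [-0.0374  0.0428  0.0447] y range [0.0345 0.0505] x [-0.0485 -0.0261] z90 0.0476
  end -1 [-0.0373 -0.0355  0.0434] y range [-0.0379 -0.0334] x [-0.0483 -0.0257] z90 0.0468
side hist y -60..60 by5: [ 0  0  0  0  0  5  9 31  8  8  8  8  8  6  6  2 19 51  8  5 13 39 15  0]
  end 1 [-0.0346  0.0464  0.0417] y range [0.035  0.0518] x [-0.0481 -0.0241] z90 0.046
tube 54 [0.04364811 0.04562129] 0.06838767002957191
tube 56 [0.04361699 0.04534019] -0.03707547630261004
```

Both are seated. Column b is 6 mm off-centre, so I nudge its +y end with the shut fingertips.

```bash
python3 - <<'E'
from place import *
O3=np.array([.4291,.4213]); y3=.2955; P=lambda yy,z:off(O3,y3,-.036,yy,z)
ctrl.movep(P(.09,.12),q(y3+pi/2)); ctrl.close_gripper(20); ctrl.movel(P(.08,.034)); st()
for yy in(.068,.064,.062,.060,.0585,.057): ctrl.movel(P(yy,.034),max_speed=.03); st("y%.4f"%yy)
ctrl.movel(P(.08,.034)); ctrl.movel(P(.09,.14)); ctrl.movep([.5,.0,.25],q(.36)); ctrl.ungrasp()
C=clouds(5); carrier(C,O3,y3); ext(C,O3,y3,-.035); ext(C,O3,y3,.071); st()
E
```

```text
t82.4 tcp [0.3718 0.4877 0.0346] psi 1.866 F [-0.1  0.5  0.9] Mz -0.02 w 0.0001 gf 0.0
y0.0680 t83.0 tcp [0.375  0.4758 0.0342] psi 1.866 F [-0.2 -0.   0.7] Mz 0.02 w -0.0000 gf 0.0
y0.0640 t83.2 tcp [0.3762 0.4718 0.034 ] psi 1.866 F [-0.2 -0.3  0.6] Mz -0.02 w 0.0002 gf 0.0
y0.0620 t83.5 tcp [0.3767 0.47   0.034 ] psi 1.866 F [-0.6 -0.1  0.4] Mz 0.09 w -0.0000 gf 0.0
y0.0600 t83.7 tcp [0.3773 0.468  0.034 ] psi 1.866 F [ 0.5 -0.8 -0.2] Mz 0.02 w 0.0001 gf 0.0
y0.0585 t84.0 tcp [0.3777 0.4667 0.034 ] psi 1.866 F [-0.2  0.3 -0.3] Mz -0.02 w 0.0001 gf 0.0
y0.0570 t84.2 tcp [0.3781 0.4652 0.034 ] psi 1.866 F [ 0.4 -0.8  0.3] Mz 0.06 w 0.0004 gf 0.0
top handle 53 [-0.0011 -0.0014  0.0784] [-0.0012 -0.0003] [0.0087 0.035 ] 1.2 plate y pct [-0.0295  0.0279] x [-0.044   0.1015] rect [array([0.0335, 0.0034]), array([0.1616, 0.0733]), np.float64(6.9658)]
side handle 57 [0.0012 0.0028 0.0769] [0.0002 0.0015] [0.0094 0.0337] 1.1 plate y pct [-0.0243  0.0319] x [-0.0376  0.1021] rect [array([0.0309, 0.0017]), array([0.1485, 0.0622]), np.float64(0.4076)]
top hist y -60..60 by5: [ 0  0  0  4 22 1
[... 439 characters left out ...]
0407 -0.0358  0.0456] y range [-0.0384 -0.0339] x [-0.0474 -0.0313] z90 0.0462
top hist y -60..60 by5: [ 0  0  5 23 18  9 20 16  6  8  9  9  7 10  8 11 32  9 21 19  4  0  0  0]
  end 1 [0.0689 0.037  0.0455] y range [0.0332 0.0432] x [0.057 0.081] z90 0.0469
  end -1 [ 0.0681 -0.0405  0.0441] y range [-0.0456 -0.0335] x [0.0563 0.0798] z90 0.0471
side hist y -60..60 by5: [ 0  0  0  7 31 16  5 55  9  9  4 10  7  8  5  4 21 45  6 25 42  1  0  0]
  end 1 [0.0709 0.0401 0.0418] y range [0.0352 0.0444] x [0.059 0.082] z90 0.0461
  end -1 [ 0.0707 -0.037   0.0424] y range [-0.0423 -0.0337] x [0.0574 0.082 ] z90 0.0462
 t88.6 tcp [0.5  0.   0.25] psi 0.360 F [-0.7  0.1 -0.1] Mz 0.02 w 0.0858 gf 0.0
```

Both are within about 3 mm of the middle and at seated height. Now I refit the carrier.

```bash
python3 - <<'E'
from place import *
y3=.2955; O3=off([.4291,.4213],y3,0,.0006,0)[:2]; H=lambda z:[*O3,z]
ctrl.movep(H(.17),q(y3+pi/2)); ctrl.movel(H(.0503),max_speed=.1); st("down"); ctrl.close_gripper(70); ctrl.pause(.2); st("grip")
ctrl.movel(H(.10),max_speed=.08); s=st("lift"); ctrl.movel(H(.20))
ctrl.movep(w(-.084,0,.20),q(YD+pi/2)); ctrl.movel(w(-.084,0,.09)); st("above")
for z in(.065,.061,.059,.058,.0573,.0565):
    ctrl.movel(w(-.084,0,z),max_speed=.04); s=st("z%.4f"%z)
    if s["contact_force"][2]>3: break
E
```

```text
down t91.5 tcp [0.4293 0.4221 0.051 ] psi 1.866 F [ 0.9 -0.4 -0.3] Mz 0.03 w 0.0854 gf 0.0
grip t92.4 tcp [0.4291 0.422  0.0505] psi 1.866 F [-0.   0.1  2.8] Mz 0.03 w 0.0082 gf 69.1
lift t93.2 tcp [0.4285 0.4218 0.0998] psi 1.866 F [ 0.2  0.1 -6.4] Mz -0.09 w 0.0077 gf 68.1
above t95.8 tcp [0.4859 0.1893 0.0906] psi 2.298 F [ 0.3  0.1 -5.9] Mz -0.02 w 0.0074 gf 68.2
z0.0650 t96.6 tcp [0.4854 0.1888 0.065 ] psi 2.298 F [ 0.2 -1.5 -5.6] Mz 0.01 w 0.0079 gf 68.2
z0.0610 t96.9 tcp [0.4851 0.1888 0.0609] psi 2.298 F [ 0.1  0.4 -6.1] Mz -0.01 w 0.0078 gf 68.2
z0.0590 t97.1 tcp [0.4852 0.1888 0.0589] psi 2.298 F [ 0.4 -0.1 -6.1] Mz -0.02 w 0.0080 gf 68.2
z0.0580 t97.4 tcp [0.4852 0.1889 0.058 ] psi 2.298 F [-0.8  0.3 -6.1] Mz -0.02 w 0.0079 gf 68.2
z0.0573 t97.6 tcp [0.4853 0.1889 0.0574] psi 2.298 F [-0.2  0.3 -3.2] Mz 0.00 w 0.0079 gf 68.6
z0.0565 t97.9 tcp [0.4854 0.1889 0.0574] psi 2.298 F [-3.3 -1.6  6.9] Mz 0.04 w 0.0080 gf 70.3
```

Touchdown is at the expected height. I slide it home in steps, watching the force.

```bash
python3 - <<'E'
from place import *
u=np.array([np.cos(YD),np.sin(YD)]); n=np.array([-u[1],u[0]])
z=.0572
for x in(-.07,-.055,-.04,-.03,-.02,-.01,-.004,0,.001,.002,.003):
    ctrl.movel(w(x,0,z),max_speed=.05); s=get_state(); f=np.array(s["contact_force"]); t=np.array(s["tcp_pos"])[:2]-D
    print("x%.3f"%x,"at",(t@u).round(4),(t@n).round(4),"F along %.1f lat %.1f z %.1f"%(f[:2]@u,f[:2]@n,f[2]),"Mz %.2f"%s["wrist_torque"][2])
    if abs(f[:2]@u)>25 or abs(f[:2]@n)>25: print("stop"); break
E
```

```text
x-0.070 at -0.0688 -0.0002 F along 1.7 lat -0.3 z -1.5 Mz 0.01
x-0.055 at -0.0545 -0.0003 F along -0.6 lat -1.3 z 3.0 Mz 0.01
x-0.040 at -0.0398 -0.0002 F along -1.7 lat -0.1 z 3.7 Mz 0.02
x-0.030 at -0.0299 -0.0002 F along -2.4 lat -0.1 z 4.2 Mz -0.04
x-0.020 at -0.0199 -0.0002 F along -0.7 lat -0.6 z 4.9 Mz -0.01
x-0.010 at -0.0099 -0.0002 F along -1.2 lat -0.5 z 5.1 Mz -0.01
x-0.004 at -0.0042 -0.0003 F along -1.5 lat -0.1 z 6.1 Mz -0.04
x0.000 at -0.0006 -0.0003 F along -2.8 lat -0.1 z 6.9 Mz -0.01
x0.001 at -0.0002 -0.0003 F along -6.4 lat 0.5 z 8.6 Mz 0.00
x0.002 at 0.0007 -0.0003 F along -5.0 lat -0.7 z 8.5 Mz -0.01
x0.003 at 0.0014 -0.0003 F along -6.5 lat -0.8 z 9.7 Mz 0.01
```

```bash
python3 - <<'E'
from place import *
from fit import bar
u=np.array([np.cos(YD),np.sin(YD)])
for x in(.004,.005,.006):
    ctrl.movel(w(x,0,.0572),max_speed=.05); s=get_state(); f=np.array(s["contact_force"]); t=np.array(s["tcp_pos"])[:2]-D
    print("x%.3f"%x,"at",(t@u).round(4),"F along %.1f z %.1f"%(f[:2]@u,f[2]))
    if f[:2]@u<-14: break
ctrl.movel(w((t@u),0,.0572)); st(); ctrl.ungrasp(); ctrl.movel(w(0,0,.17)); st()
ctrl.movel([.53,.12,.25]); bar()
C=clouds(4); carrier(C,D,YD)
E
```

```text
x0.004 at 0.0015 F along -9.0 z 11.7
x0.005 at 0.0017 F along -11.4 z 13.0
x0.006 at 0.0018 F along -13.5 z 16.2
 t102.5 tcp [0.5486 0.2449 0.0575] psi 2.297 F [-3.3 -2.8  9.5] Mz -0.04 w 0.0082 gf 70.6
 t104.2 tcp [0.5474 0.2447 0.1692] psi 2.298 F [ 0.4 -0.3 -0.9] Mz 0.02 w 0.0851 gf 0.0
side 60 mean [0.0937 0.0029 0.0969] ang 3.125 rect [0.0918 0.0028] [0.0102 0.0405] 88.6
top 65 mean [0.089  0.0002 0.0988] ang 3.123 rect [0.0893 0.0003] [0.0097 0.0399] 89.4
top handle 22 [-0.002  -0.0004  0.083 ] [-0.0006 -0.0011] [0.0089 0.0335] 0.6 plate y pct [-0.0307  0.0308] x [-0.0444  0.108 ] rect [array([0.0311, 0.0007]), array([0.0697, 0.1554]), np.float64(89.7041)]
side handle 57 [0.0031 0.004  0.0798] [0.0015 0.0017] [0.0086 0.0331] 0.5 plate y pct [-0.0271  0.0317] x [-0.0379  0.109 ] rect [array([0.0321, 0.0011]), array([0.0626, 0.1557]), np.float64(89.5563)]
```

```bash
python3 - <<'E'
from place import *
from fit import bar
p=w(.09,-.0003,.082); a=YD+3.124
ctrl.movep([*p[:2],.16],q(a)); ctrl.movel(p); ctrl.close_gripper(30); ctrl.pause(.2); st("grip")
for b in np.linspace(a,YD+1.571,7)[1:]:
    ctrl.set_joints(ctrl.ik(p,q(b))); s=st("")
    if abs(s["wrist_torque"][2])>1.0: print("jam"); break
ctrl.pause(.2); st("end"); ctrl.ungrasp(); ctrl.movel([*p[:2],.17]); ctrl.movel([.53,.12,.25]); bar()
C=clouds(5); carrier(C,D,YD)
for x in(.071,-.035): ext(C,D,YD,x)
for n in("spanner_12","tube_tee"): print(n,[np.round(r["point"],1).tolist() for r in models.recognise("top",n)[:1]])
cv2.imwrite("pics/f.png",cv2.resize(C["top"][0][130:280,160:400],(800,500),interpolation=cv2.INTER_CUBIC)); st()
E
```

```text
grip t108.7 tcp [0.6157 0.304  0.0823] psi 3.851 F [-0.2 -2.2  3.7] Mz 0.01 w 0.0091 gf 34.1
 t109.0 tcp [0.6156 0.3043 0.0823] psi 3.597 F [-1.4 -2.6  4.5] Mz -0.08 w 0.0089 gf 34.3
 t109.3 tcp [0.6155 0.3046 0.0823] psi 3.340 F [-0.5 -0.6  5.5] Mz -0.04 w 0.0089 gf 34.4
 t109.6 tcp [0.6155 0.3049 0.0823] psi 3.082 F [-0.4  0.   5.7] Mz -0.10 w 0.0089 gf 34.4
 t110.0 tcp [0.6155 0.3051 0.0823] psi 2.824 F [-0.2  0.   6. ] Mz -0.04 w 0.0090 gf 34.4
 t110.3 tcp [0.6157 0.3054 0.0823] psi 2.566 F [0.4 1.2 5.8] Mz -0.09 w 0.0093 gf 34.4
 t110.6 tcp [0.6159 0.3056 0.0823] psi 2.308 F [0.9 3.1 4.1] Mz -0.04 w 0.0089 gf 34.3
end t110.8 tcp [0.6158 0.3056 0.0822] psi 2.305 F [0.8 3.3 4.6] Mz 0.05 w 0.0095 gf 34.3
side 60 mean [0.0926 0.0022 0.0971] ang 1.587 rect [0.0916 0.002 ] [0.04   0.0115] 89.0
top 68 mean [0.0893 0.0002 0.0984] ang 1.568 rect [0.0899 0.001 ] [0.0102 0.0408] 0.3
top handle 23 [-0.002   0.0047  0.0823] [-0.0007  0.0017] [0.0088 0.0323] 0.4 plate y pct [-0.0308  0.0308] x [-0.0458  0.0985] rect [array([0.0295, 0.0026]), array([0.1528, 0.0695]), np.float64(2.1149)]
side h
[... 734 characters left out ...]
0578
top hist y -60..60 by5: [ 8  5  0  0  8 22 19 17 20 21 18 19 19 19 18 18 15 15  9  9 21 14 16 24]
  end 1 [-0.0345  0.0486  0.0531] y range [0.0349 0.0595] x [-0.0473 -0.0171] z90 0.0587
  end -1 [-0.0306 -0.0444  0.054 ] y range [-0.059  -0.0334] x [-0.0481 -0.0156] z90 0.0586
side hist y -60..60 by5: [15 57  2  0  0  3  3  5  1  0  1  6  7 11 11  6 23 37  8  2 12 16  0 10]
  end 1 [-0.0317  0.0471  0.0524] y range [0.0344 0.0596] x [-0.0453 -0.0196] z90 0.0574
  end -1 [-0.0302 -0.0536  0.0467] y range [-0.0586 -0.0494] x [-0.0444 -0.0171] z90 0.0578
spanner_12 [[415.1, 144.7]]
tube_tee [[447.0, 173.1]]
 t114.8 tcp [0.53 0.12 0.25] psi 2.298 F [-0.2  0.  -0.3] Mz -0.07 w 0.0855 gf 0.0
```

View pics/f.png

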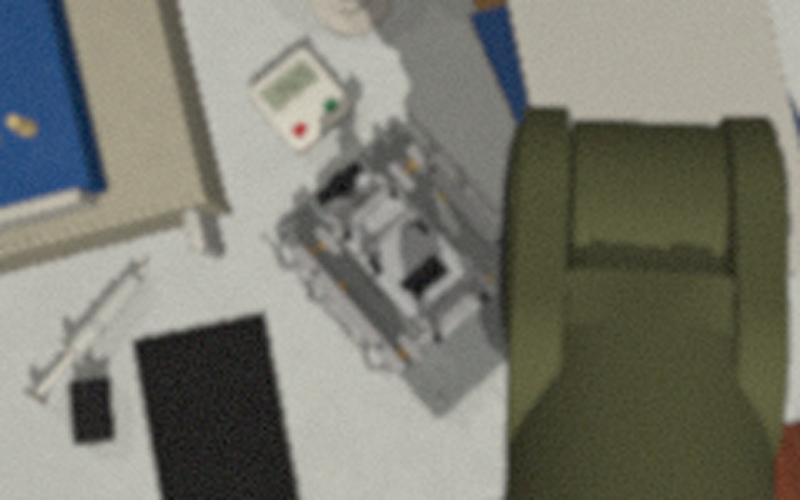

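The final view shows the knob crosswise (1.57), the carrier home with both columns, the mat empty and the bystanders in place. I hand in the job.

```bash
python3 -c "
from station import ticket
print(ticket.close_job())"
```

```text
the job is handed in; nothing more can be done
None
```

Job handed in at about 115 s: I found two loose columns and clipped both (clip_1 and clip_3) within about 3 mm of centre; the carrier is home against the stop with the knob crosswise, the bystanders look unmoved, and releasing the second column pushed the carrier about 26 mm along the mat.

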